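Lap the gasket face of a manifold bar in its sprung nest

TASK

Take the long rectangular lapping block (not the round one or the small square one) and lap the top face of the manifold bar: set it flat and lengthways on the end with the two port holes, press until the bar has sunk about half-way into its springs, and sweep along to the plain end, keeping that steady pressure all the way and never pushing the bar down to its stop. Then put the block down, standing on its sole, in the middle of the black rubber mat and let go.

Things in the scene. Friction and masses are not known exactly. Their poses are not given: they have to be found in the camera images.
- lap_grip (a point): Grip point of the long lapping block (0.25 kg): base 70 (x) x 44 (y) x 18 mm high, steel sole, with an upright black fin on top, 56 long (x), 14 thick (y), 44 mm high. The point is mid-fin, 44 mm above the sole, 18 mm below the fin's top; z up. Stands on the table at first. Nearby, same materials: a round disc (66 mm, knob) and a small square block (34 mm, fin 26 mm long).
- bar_face (a point): Centre of the top face of an aluminium bar 240 (y) x 60 (x) x 25 mm thick, level in a grey sprung nest (100 x 280 mm, fixed); top 60 mm above the table when free, the point sinks with it. z up. Its -y end has two dark port holes on top and brass stubs; the +y end is plain. Sweep: block's centre from y = -85 mm (flush with the ported end) to +85 mm, each within 20 mm.
- bar (a joint): How far the bar has been pressed straight down into its nest, in m: 0 free, 0.020 at the stop; it does not tip. It starts to sink at 1.5 N and takes 0.5 N more for each mm (6.5 N at 10 mm); springs back by itself.
- mat_center (a point): Centre of the upper face of the black rubber mat, 100 (x) x 130 (y) x 4 mm thick, lying fixed on the table; z up.

How it is judged:
By the outcome, as a careful person would: the job done as asked, in the order asked, and still so for the second after the job is handed in, with the robot touching nothing.
It also fails if it takes over 58 s, if anything falls off the work surface, if the arm or the gripper's body presses on something with over 40 N, if the wrist force passes 120 N, or if a joint passes its speed limit or range.

ROBOT

A 6-joint arm with a two-finger parallel gripper is mounted at the origin on the work surface. World frame = base frame: x ahead of the robot, y to its left, z up, the work surface at z = 0. Lengths are in mm, angles in rad, forces in N, time in s.
With the tool pointing down it reaches from about 350 to 775 mm from the base axis. Payload 7.3 kg.
Tool frame: the origin (TCP) lies on the centre line of the jaws, within the pads' length; the fingertips stand 22 mm ahead of it and the grasp point (between the pads) lies 3 mm ahead of it; z points along the fingers, y is the direction in which the jaws open and shut (so a half turn about z gives the same grasp; the last joint's range is limited). The gripper opens to 92 mm and grips with 3 to 60 N. Pads are 19 mm wide; open, the fingers measure 130 mm over their backs; the gripper's body (75 mm by 190 mm) begins 47 mm behind the grasp point.
Start: joints at [-1.272, 0.342, 1.524, -0, 1.275, -0.146], TCP at [225.919, -473.923, 248.741] pointing down, gripper open.
Joint ranges: [-2.53, 2.53], [-0.77, 2.02], [0.04, 2.7], [-1, 4.14], [0.28, 2.66], [-3.11, 3.11]. Speed limits (rad/s): [2.57, 2.57, 3.14, 3.14, 3.14, 3.14].

INTERFACE

Orientations are given as [roll, pitch, yaw] about the fixed x, y, z axes, in that order (R = Rz(yaw) Ry(pitch) Rx(roll)).
In Python, from plant import get_obs, capture, close_job gives the robot as it stands.
- The arm moves only by the tool carry_out, never from a script. Its arguments are lists of equal length, an entry for each row: "xyz": the shift along the tool's x, y, z scaled (see below), a list of three; "dr": the turn, a rotation vector about the tool's x, y, z scaled (see below), a list of three. A call has 1 to 8 rows; each row shifts and turns the commanded pose from where the row before left it, along the tool's axes as they then stand; what a row does not reach is not made up. The controller multiplies each number of a shift by 0.06 m and each number of a turn by 8 degrees. A row lasts 1/8 s, in which the tool goes at most 62.5 mm and 10.7 degrees, less where a joint would pass 70% of its speed; a pose out of reach is approached as far as the arm can. A call with a number of a shift or a turn outside -1 to 1 is refused whole. A call with a gripper value outside its range is refused whole. "gripper" is the gripper's target within -1 to 1 (fully open at 1, half-way at 0, shut at -1), set as the call begins (left out, the last holds). The fingers move at their own pace and stop on an object; the grip force is fixed at half the most. Time passes only in rows, so rows that do not move let the fingers close. It gives the time, the measured TCP pose, the force and the opening at its end, in the units of the state.
- get_obs(): the state, without advancing time (a new reading comes with each control period).
- capture(name): name is "scene" or "top"; returns a dict with "image" (384x512x3 uint8, blue, green, red), "fx", "fy", "cx", "cy" (pixels), "pose" (4x4, takes a point from camera to world coordinates). Camera axes: x right, y up, looking along -z (the intrinsics and any distortion apply to the point x, -y, -z); pixel columns grow to the right and rows downward; lengths in mm; the calibration is good to about 2 mm. A picture is of the moment at which its call begins. There is no depth.
- close_job(): hands the job in, once; it reports no verdict.
The state is a dict: "time": time; "joint_positions": joint angles; "dq": joint speeds; "tau": joint torques, N m; "tool_pos": TCP position; "tcp_rot": TCP orientation; "contact_force": force on the tool from outside, world axes, zero at the start; "moment": the same for the moment, N m; "grip_width": finger opening in mm.
Only numpy, scipy, OpenCV 4.12 (cv2) and the standard library are available. Lean on these libraries where they do the work, as an engineer would, in place of code of your own. Each camera call takes 0.05 s, during which the arm holds its last target.

## Working session

There is one attempt and no reset: what is moved stays moved. The work goes in short steps, Python scripts to look and compute and a tool call to move; the robot and the scene stay as the last step left them, time stands still between calls to the robot, and variables do not carry over. Pictures are saved under pics/ and viewed, and the job is handed in when it is done.

Besides the shell and the picture viewer there is one more tool, called as name(argument=value, ...), one argument or row to a line, values as JSON. carry_out: Moves the arm, as the interface text tells. Shifts and turns lie within -1 to 1; 1 stands for 0.06 m of shift or 8 degrees of turn. Its arguments: {"type":"object","properties":{"xyz":{"type":"array"},"dr":{"type":"array"},"gripper":{"type":"number"}},"required":["xyz","dr"]}

```bash
mkdir -p pics
python3 - <<'E'
from plant import get_obs, capture
import cv2
print(get_obs())
for n in("scene","top"):
    c=capture(n); cv2.imwrite(f"pics/{n}0.png",c["image"]); print({k:v for k,v in c.items() if k!="image"})
E
```

```text
{'time': 0.0, 'joint_positions': array([-1.27201133e+00,  3.42737293e-01,  1.52505192e+00, -2.43381625e-05,
        1.27537057e+00, -1.45953838e-01]), 'dq': array([ 0.0001353 ,  0.00204997, -0.00133166,  0.00018566,  0.00185461,
        0.00018113]), 'tau': array([-7.15561164e-04, -4.31248212e+01, -2.44218725e+01,  7.15258392e-02,
        5.58367185e-02, -1.27423018e-04]), 'tool_pos': array([ 225.7886663 , -473.54366151,  248.02518549]), 'tcp_rot': array([-3.14003880e+00, -2.04892212e-04,  4.44745779e-01]), 'contact_force': array([ 0.25184722, -0.00138856, -0.34186939]), 'moment': array([0.04947802, 0.06826656, 0.00537776]), 'grip_width': 91.74263835117547}
{'fx': 499.58177228469424, 'fy': 499.58177228469424, 'cx': 259.95355124309515, 'cy': 185.62653108325057, 'pose': array([[-7.02147171e-01, -4.53757443e-01,  5.48719904e-01,
         1.02500583e+03],
       [ 7.12029645e-01, -4.49373003e-01,  5.39516161e-01,
         5.21915372e+02],
       [ 1.77043726e-03,  7.69524585e-01,  6.38614734e-01,
         6.88612372e+02],
       [ 0.00000000e+00,  0.00000000e+00,  0.00000000e+00,
         1.00000000e+00]])}
{'fx': 484.3057659707105, 'fy': 484.3057659707105, 'cx': 253.80645922947488, 'cy': 195.5200531588889, 'pose': array([[ 1.14848507e-02,  9.97209443e-01, -7.37660211e-02,
         4.25133443e+02],
       [-9.99933052e-01,  1.15576179e-02,  5.59660462e-04,
         2.66945348e+01],
       [ 1.41065819e-03,  7.37546550e-02,  9.97275419e-01,
         1.18659652e+03],
       [ 0.00000000e+00,  0.00000000e+00,  0.00000000e+00,
         1.00000000e+00]])}
```

View pics/scene0.png

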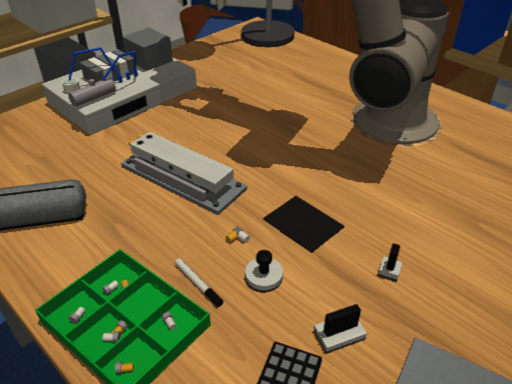

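View pics/top0.png

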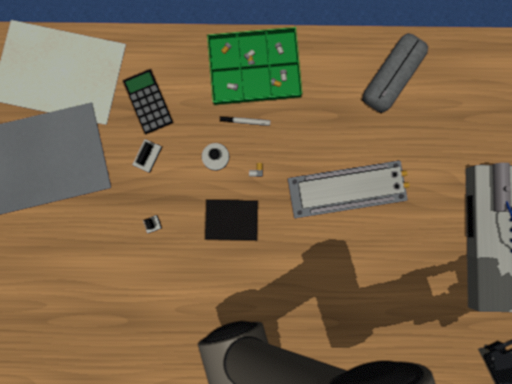

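The top view shows the long block near (147,156), the bar from (291,197) to (404,180) with its ports at the right (-y) end, and the mat at about (231,220). Next I'll measure them.

```bash
cat > h.py <<'E'
import numpy as np,cv2
def ray(c,u,v):
    d=np.array([(u-c["cx"])/c["fx"],-(v-c["cy"])/c["fy"],-1.]);P=c["pose"];return P[:3,3],P[:3,:3]@d
def toplane(c,u,v,z):
    o,d=ray(c,u,v);return o+d*(z-o[2])/d[2]
def rect(c,m,z,off):
    cs,_=cv2.findContours(m.astype(np.uint8),cv2.RETR_EXTERNAL,cv2.CHAIN_APPROX_NONE)
    k=max(cs,key=cv2.contourArea).reshape(-1,2)
    W=np.array([toplane(c,u+off[0],v+off[1],z)[:2] for u,v in k],np.float32)
    return cv2.minAreaRect(W),cv2.boxPoints(cv2.minAreaRect(W)),k.mean(0)
E
python3 - <<'E'
import pickle
from plant import capture
import cv2,numpy as np
from h import *
C={n:capture(n) for n in("scene","top")}; pickle.dump(C,open("c0.pkl","wb"))
c=C["top"];I=c["image"]; hsv=cv2.cvtColor(I,cv2.COLOR_BGR2HSV);S,V=hsv[...,1],hsv[...,2]
def show(name,m,x0,y0,x1,y1,z):
    M=np.zeros_like(m);M[y0:y1,x0:x1]=m[y0:y1,x0:x1];r=rect(c,M,z,(x0*0,0));print(name,M.sum(),r[0],r[1].round(1).tolist())
show("mat",V<45,195,190,270,250,4)
show("bar",(S<50)&(V>150),295,160,403,215,60)
show("nest",(S<60)&(V>60),275,150,402,225,20)
show("base",(S<60)&(V>140),130,136,165,175,18)
show("fin",(V<60),130,136,165,175,62)
a=cv2.resize(I[130:250,125:265],None,fx=5,fy=5,interpolation=cv2.INTER_NEAREST);cv2.imwrite("pics/a.png",a)
a=cv2.resize(I[150:225,280:415],None,fx=5.5,fy=5.5,interpolation=cv2.INTER_NEAREST);cv2.imwrite("pics/b.png",a)
a=cv2.resize(C["scene"]["image"][290:384,300:400],None,fx=6,fy=6,interpolation=cv2.INTER_NEAREST);cv2.imwrite("pics/cc.png",a)
E
```

```text
mat 1980 ((453.45263671875, 81.04545593261719), (95.05662536621094, 122.08346557617188), 0.6389090418815613) [[405.20001220703125, 141.60000610351562], [406.6000061035156, 19.5], [501.70001220703125, 20.5], [500.29998779296875, 142.60000610351562]]
bar 2189 ((530.6519775390625, -201.854736328125), (56.16193389892578, 235.92295837402344), 9.78601360321045) [[482.8999938964844, -90.4000015258789], [523.0, -322.8999938964844], [578.4000244140625, -313.29998779296875], [538.2999877929688, -80.80000305175781]]
nest 4486 ((530.1597900390625, -199.31884765625), (98.20162200927734, 276.8155517578125), 9.679390907287598) [[458.5, -71.0999984741211], [505.0, -344.0], [601.7999877929688, -327.5], [555.2999877929688, -54.599998474121094]]
base 182 ((606.518310546875, 289.3287048339844), (40.53059768676758, 68.657958984375), 64.99874114990234) [[566.7999877929688, 285.5], [629.0999755859375, 256.5], [646.2000122070312, 293.20001220703125], [584.0, 322.20001220703125]]
fin 188 ((604.5043334960938, 283.0444030761719), (20.070648193359375, 52.42531204223633), 65.11693572998047) [[576.5, 285.0], [624.0999755859375, 262.8999938964844], [632.5, 281.1000061035156], [584.9000244140625, 303.20001220703125]]
```

View pics/a.png

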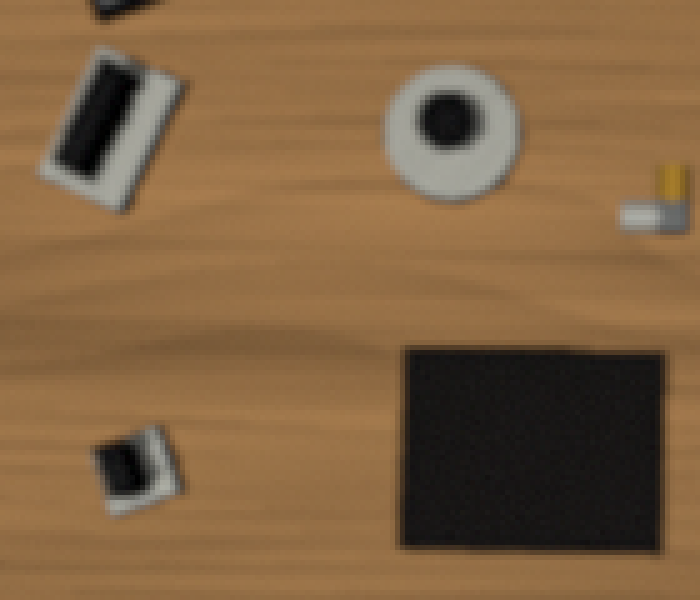

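View pics/b.png

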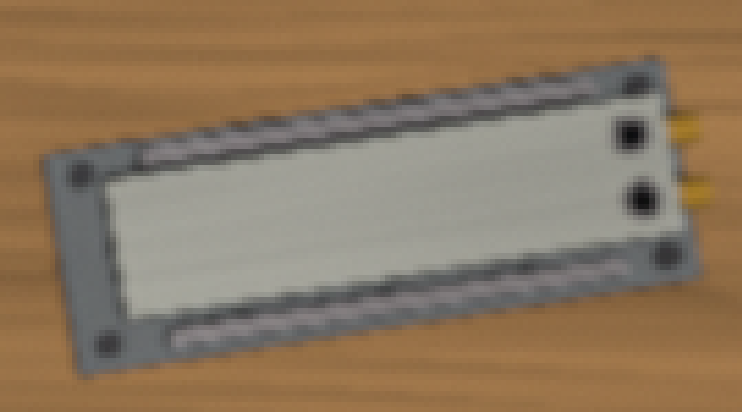

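View pics/cc.png

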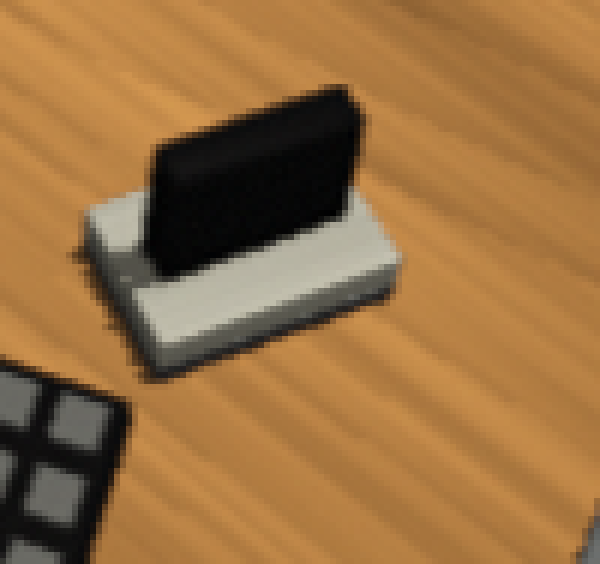

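Run:
```python
import pickle
import cv2,numpy as np
from h import *
C=pickle.load(open("c0.pkl","rb"))
c=C["top"];I=c["image"]; hsv=cv2.cvtColor(I,cv2.COLOR_BGR2HSV);S,V=hsv[...,1],hsv[...,2]
def show(c,name,m,x0,y0,x1,y1,z):
    M=np.zeros_like(m);M[y0:y1,x0:x1]=m[y0:y1,x0:x1];r=rect(c,M,z,(0,0));print(name,M.sum(),[np.round(q,1) for q in r[0]],r[1].round(1).tolist())
show(c,"bar",(S<40)&(V>135),295,160,412,215,60)
show(c,"nest",(S<75)&(V>60),275,150,415,225,20)
c=C["scene"];I=c["image"]; hsv=cv2.cvtColor(I,cv2.COLOR_BGR2HSV);S,V=hsv[...,1],hsv[...,2]
show(c,"mat",V<45,255,190,350,255,4)
show(c,"bar s",(S<50)&(V>170),125,130,240,200,60)
show(c,"base s",(S<60)&(V>165),305,300,380,345,18)
a=cv2.resize(I[125:220,110:255],None,fx=5.5,fy=5.5,interpolation=cv2.INTER_NEAREST);cv2.imwrite("pics/d.png",a)
# projected check of hypotheses into scene
def proj(c,p):
    P=c["pose"];q=P[:3,:3].T@(np.array(p)-P[:3,3]);return c["cx"]+c["fx"]*q[0]/-q[2],c["cy"]+c["fy"]*q[1]/q[2]
def corners(x,y,z,l,w,yaw):
    a=np.radians(yaw);R=np.array([[np.cos(a),-np.sin(a)],[np.sin(a),np.cos(a)]])
    return [(*(R@np.array(s)+[x,y]),z) for s in((-l/2,-w/2),(l/2,-w/2),(l/2,w/2),(-l/2,w/2))]
for n,cc in(("bar",corners(530.6,-203,60,60,240,9.75)),("base",corners(606.5,289.3,18,70,44,-25)),("fin",corners(606.5,289.3,62,56,14,-25)),("mat",corners(453.5,81,4,100,130,0.6))):
  for k in C: print(n,k,[tuple(np.round(proj(C[k],p),1).tolist()) for p in cc])
```

```text
bar 2438 [array([ 531.2, -201.1]), array([ 58.6, 238.5]), np.float64(9.7)] [[482.29998779296875, -88.5], [522.2999877929688, -323.6000061035156], [580.0999755859375, -313.79998779296875], [540.0999755859375, -78.69999694824219]]
nest 4612 [array([ 530. , -199.6]), array([ 99.3, 278. ]), np.float64(9.7)] [[457.70001220703125, -70.9000015258789], [504.3999938964844, -345.0], [602.2999877929688, -328.20001220703125], [555.5999755859375, -54.20000076293945]]
mat 2258 [array([457.9,  83. ]), array([126.9,  97.7]), np.float64(89.4)] [[408.5, 20.0], [506.1000061035156, 19.100000381469727], [507.29998779296875, 145.89999389648438], [409.70001220703125, 146.89999389648438]]
bar s 1706 [array([ 533.3, -200.6]), array([ 57.6, 236.8]), np.float64(9.7)] [[485.0, -88.69999694824219], [524.7999877929688, -322.1000061035156], [581.5999755859375, -312.3999938964844], [541.7999877929688, -79.0]]
base s 425 [array([614.9, 301.1]), array([19.3, 67.2]), np.float64(67.1)] [[580.2000122070312, 305.29998779296875], [642.0999755859375, 279.1000061035156], [649.5999755859375, 297.0], [587.7000122070312, 323.1000061035156]]
bar scene [(149.3, 130.2), (129.9, 142.6), (215.2, 182.2), (233.5, 167.1)]
bar top [(404.8, 191.8), (400.2, 166.6), (299.2, 182.7), (303.4, 208.0)]
base scene [(354.0, 309.6), (314.7, 322.4), (327.1, 345.5), (367.7, 331.6)]
base top [(147.7, 172.1), (160.6, 146.4), (144.4, 138.7), (131.5, 164.4)]
fin scene [(358.1, 301.0), (325.3, 311.6), (329.4, 318.9), (362.7, 308.1)]
fin top [(139.3, 164.4), (150.0, 143.1), (144.6, 140.5), (133.9, 161.8)]
mat scene [(295.2, 194.0), (262.3, 217.4), (312.9, 251.0), (345.3, 224.0)]
mat top [(257.6, 240.0), (257.7, 199.0), (204.5, 198.9), (204.2, 240.0)]
```

View pics/d.png

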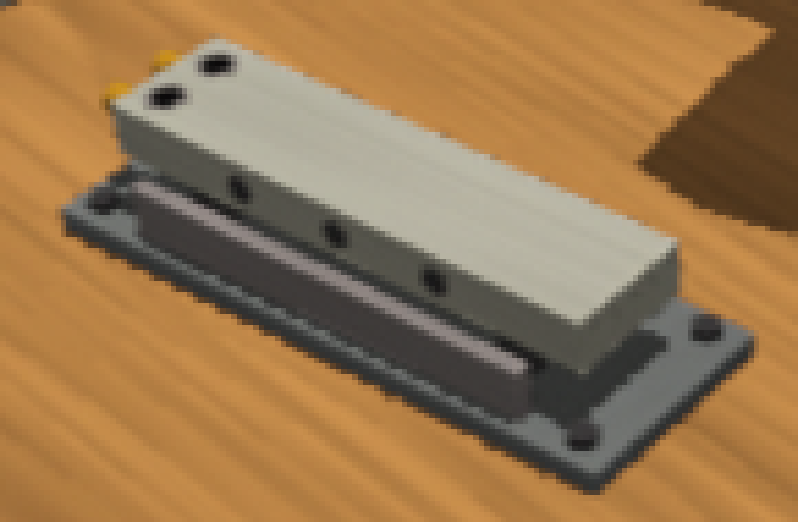

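carry_out(
  xyz=[
    [0.7,-0.55,0],
    [0.7,-0.55,0],
    [0.7,-0.55,0],
    [0.7,-0.55,0],
    [0.7,-0.55,0],
    [0.7,-0.55,0],
    [0.7,-0.55,0],
    [0.7,-0.55,0],
  ],
  dr=[
    [0,0,0],
    [0,0,0],
    [0,0,0],
    [0,0,0],
    [0,0,0],
    [0,0,0],
    [0,0,0],
    [0,0,0],
  ],
  gripper=1,
)

```text
time: 1.2
tool_pos: [416.1, -89.4, 248.8]
tcp_rot: [3.141, -0.0, 0.445]
contact_force: [0.6, -1.4, -0.0]
grip_width: 92.0
```

carry_out(
  xyz=[
    [0.7,-0.55,0],
    [0.7,-0.55,0],
    [0.7,-0.55,0],
    [0.7,-0.55,0],
    [0.7,-0.55,0],
    [0.7,-0.55,0],
    [0.7,-0.55,0],
    [0.7,-0.55,0],
  ],
  dr=[
    [0,0,0],
    [0,0,0],
    [0,0,0],
    [0,0,0],
    [0,0,0],
    [0,0,0],
    [0,0,0],
    [0,0,0],
  ],
)

```text
time: 2.2
tool_pos: [605.8, 293.5, 248.4]
tcp_rot: [3.141, 0.0, 0.445]
contact_force: [0.5, 0.2, -0.2]
grip_width: 91.7
```

carry_out(
  xyz=[
    [0,0,0],
    [0,0,0],
    [0,0,0],
    [0,0,0],
    [0,0,0],
    [0,0,0],
    [0,0,0],
    [0,0,0],
  ],
  dr=[
    [0,0,-1],
    [0,0,-1],
    [0,0,-1],
    [0,0,-1],
    [0,0,-1],
    [0,0,-1],
    [0,0,-1],
    [0,0,-1],
  ],
)

```text
time: 3.2
tool_pos: [605.2, 291.8, 248.2]
tcp_rot: [-3.141, 0.0, 1.566]
contact_force: [0.6, 0.8, 0.3]
grip_width: 92.1
```

carry_out(
  xyz=[
    [0,0,0],
    [0,0,0],
    [0,0,0],
    [0,0,0],
    [0,0,0],
    [0,0,0],
    [0,0,0],
    [0,0,0],
  ],
  dr=[
    [0,0,-1],
    [0,0,-1],
    [0,0,-1],
    [0,0,-1],
    [0,0,-1],
    [0,0,-1],
    [0,0,-1],
    [0,0,-1],
  ],
)

```text
time: 4.2
tool_pos: [605.3, 291.8, 248.3]
tcp_rot: [-3.141, -0.0, 2.683]
contact_force: [-0.4, 0.8, -0.2]
grip_width: 92.2
```

carry_out(
  xyz=[
    [-0.045,0,0.6],
    [0,0,0.7],
    [0,0,0.7],
    [0,0,0.6],
    [0,0,0.4],
    [0,0,0.2],
    [0,0,0.15],
    [0,0,0],
  ],
  dr=[
    [0,0,-0.18],
    [0,0,0],
    [0,0,0],
    [0,0,0],
    [0,0,0],
    [0,0,0],
    [0,0,0],
    [0,0,0],
  ],
)

```text
time: 5.2
tool_pos: [607.8, 290.7, 47.7]
tcp_rot: [-3.141, -0.0, 2.704]
contact_force: [-0.1, 0.8, 0.0]
grip_width: 91.9
```

Run:
```python
from plant import get_obs, capture
import cv2
o=get_obs();print(o["tool_pos"],o["tcp_rot"],o["contact_force"])
a=capture("top")["image"][120:200,100:200];b=capture("scene")["image"][270:370,280:405]
cv2.imwrite("pics/e.png",cv2.hconcat([cv2.resize(a,(375,300)),cv2.resize(b,(375,300))]))
```

```text
[607.8071554  290.65627353  47.67599494] [-3.14146628e+00 -3.62070465e-06  2.70399533e+00] [-0.11001165  0.83307196  0.00256335]
```

View pics/e.png

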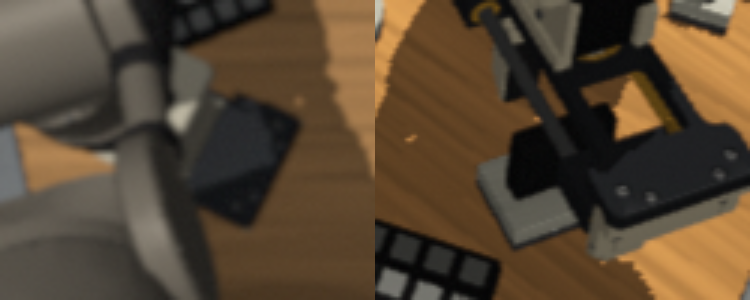

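The scene crop shows the fin between the open fingers, parallel to the pads. I'll close the gripper.

carry_out(
  xyz=[
    [0,0,0],
    [0,0,0],
    [0,0,0],
    [0,0,0],
    [0,0,0],
    [0,0,0],
    [0,0,0],
    [0,0,0],
  ],
  dr=[
    [0,0,0],
    [0,0,0],
    [0,0,0],
    [0,0,0],
    [0,0,0],
    [0,0,0],
    [0,0,0],
    [0,0,0],
  ],
  gripper=-1,
)

```text
time: 6.3
tool_pos: [607.8, 290.6, 47.7]
tcp_rot: [-3.141, 0.0, 2.704]
contact_force: [0.2, 0.0, -0.1]
grip_width: 16.7
```

Run:
```python
from plant import get_obs, capture
import cv2
o=get_obs();print(o["tool_pos"],o["tcp_rot"],o["contact_force"],o["grip_width"])
```

```text
[607.76101583 290.60267436  47.65610544] [-3.14147952e+00  1.26131163e-05  2.70397002e+00] [ 0.2407209   0.01343097 -0.05471314] 16.65037845882225
```

carry_out(
  xyz=[
    [0,0,0],
    [0,0,0],
    [0,0,0],
    [0,0,0],
  ],
  dr=[
    [0,0,0],
    [0,0,0],
    [0,0,0],
    [0,0,0],
  ],
)

```text
time: 6.8
tool_pos: [607.8, 290.6, 47.7]
tcp_rot: [-3.142, 0.0, 2.704]
contact_force: [0.2, -0.0, -1.0]
grip_width: 13.7
```

carry_out(
  xyz=[
    [0,0,-0.2],
    [0,0,-0.5],
    [0,0,-0.7],
    [0,0,-0.7],
    [0,0,0],
    [0,0,0],
  ],
  dr=[
    [0,0,0],
    [0,0,0],
    [0,0,0],
    [0,0,0],
    [0,0,0],
    [0,0,0],
  ],
)

```text
time: 7.55
tool_pos: [607.0, 290.3, 172.7]
tcp_rot: [-3.14, -0.001, 2.704]
contact_force: [0.7, 0.1, -3.8]
grip_width: 14.0
```

Run:
```python
from plant import get_obs, capture
import cv2
o=get_obs();print(o["tool_pos"],o["tcp_rot"],o["contact_force"],o["moment"],o["grip_width"])
b=capture("scene")["image"][180:384,230:450]
cv2.imwrite("pics/f.png",cv2.resize(b,None,fx=2.9,fy=2.9))
```

```text
[607.04266244 290.33825751 172.66350037] [-3.14008878e+00 -1.35605918e-03  2.70388784e+00] [ 0.66022105  0.05540538 -3.76192916] [ 0.01283441 -0.1106646  -0.00393887] 14.001155792233133
```

View pics/f.png

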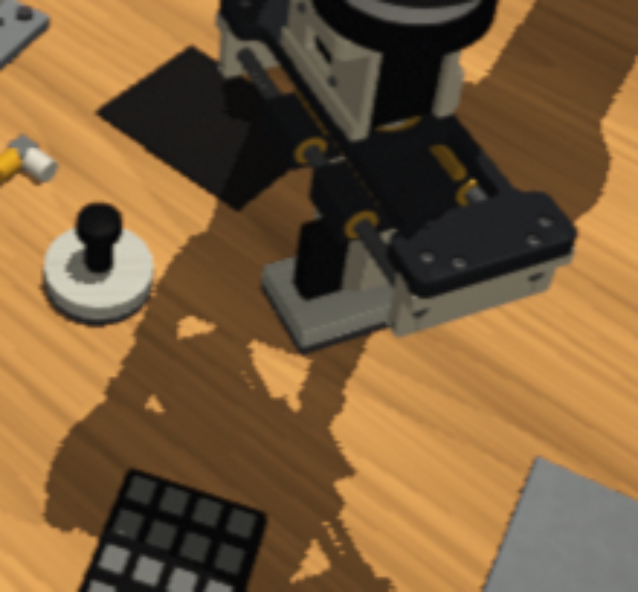

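The block is held level. I'll estimate the grip offset along the fin from the base's visible end edge, corners at crop (265,278) and (303,333).

Run:
```python
import pickle,numpy as np
from h import *
c=pickle.load(open("c0.pkl","rb"))["scene"]
a=np.radians(154.93);tx=np.array([np.cos(a),np.sin(a)]);ty=np.array([np.sin(a),-np.cos(a)])
for u,v in((265,278),(303,333)):
    p=toplane(c,230+u/2.9,180+v/2.9,143)
    d=p[:2]-[607.04,290.34];print(p,"along",d@tx,"across",d@ty)
def rows(p,q,yaw,n):
    a=np.radians(yaw);tx=np.array([np.cos(a),np.sin(a)]);ty=np.array([np.sin(a),-np.cos(a)]);d=np.array(q)-p
    print(d@tx/n/60,d@ty/n/60)
b=np.radians(9.7);by=np.array([-np.sin(b),np.cos(b)])
B=np.array([532,-201.]);print("start",B-85*by,"end",B+85*by)
rows(np.array([607.04,290.34]),B-85*by,154.93,12)
```

```text
[636.81654927 261.66729496 143.        ] along -39.12067190301227 across -13.354397417686748
[650.04890994 295.25222743 143.        ] along -36.875639702866486 across 22.673409728401772
start [ 546.32159726 -284.78479487] end [ 517.67840274 -117.21520513]
-0.26207875658251883 -0.7592648020288739
```

carry_out(
  xyz=[
    [-0.1,-0.3,0],
    [-0.2,-0.6,0],
    [-0.26,-0.76,0],
    [-0.26,-0.76,0],
    [-0.26,-0.76,0],
    [-0.26,-0.76,0],
    [-0.26,-0.76,0],
    [-0.26,-0.76,0],
  ],
  dr=[
    [0,0,0],
    [0,0,0],
    [0,0,0],
    [0,0,0],
    [0,0,0],
    [0,0,0],
    [0,0,0],
    [0,0,0],
  ],
)

```text
time: 8.6
tool_pos: [568.5, -55.9, 172.8]
tcp_rot: [-3.141, -0.002, 2.703]
contact_force: [0.3, -0.9, -3.7]
grip_width: 13.8
```

carry_out(
  xyz=[
    [-0.26,-0.76,0],
    [-0.26,-0.76,0],
    [-0.26,-0.76,0],
    [-0.26,-0.76,0],
    [-0.26,-0.76,0],
    [-0.2,-0.6,0],
    [-0.1,-0.3,0],
    [0,0,0],
  ],
  dr=[
    [0,0,0],
    [0,0,0],
    [0,0,0],
    [0,0,0],
    [0,0,0],
    [0,0,0],
    [0,0,0],
    [0,0,0],
  ],
)

```text
time: 9.6
tool_pos: [536.4, -350.4, 172.9]
tcp_rot: [3.141, -0.002, 2.702]
contact_force: [-0.2, 0.1, -3.2]
grip_width: 13.9
```

carry_out(
  xyz=[
    [0,0,0],
    [0,0,0],
    [0,0,0],
    [0,0,0],
    [0,0,0],
    [0,0,0],
    [0,0,0],
    [0,0,0],
  ],
  dr=[
    [0,0,0.9],
    [0,0,1],
    [0,0,1],
    [0,0,1],
    [0,0,1],
    [0,0,1],
    [0,0,1],
    [0,0,0],
  ],
)

```text
time: 10.6
tool_pos: [537.7, -347.8, 173.6]
tcp_rot: [-3.141, -0.001, 1.744]
contact_force: [-0.2, -0.5, -3.2]
grip_width: 14.0
```

Run:
```python
from plant import get_obs, capture
import cv2
o=get_obs();print(o["tool_pos"],o["tcp_rot"],o["contact_force"],o["moment"],o["grip_width"],o["joint_positions"])
b=capture("scene")["image"][60:220,100:300]
cv2.imwrite("pics/g.png",cv2.resize(b,None,fx=3.5,fy=3.5))
```

```text
[ 537.66754453 -347.75363545  173.59546564] [-3.14125116e+00 -9.11696869e-04  1.74351685e+00] [-0.24364644 -0.54426672 -3.21684466] [-0.03857142 -0.08765797  0.02531647] 13.987621083810414 [-6.93862207e-01  6.14549032e-01  1.28569035e+00  3.48647480e-04
  1.24226921e+00 -8.66695524e-01]
```

View pics/g.png

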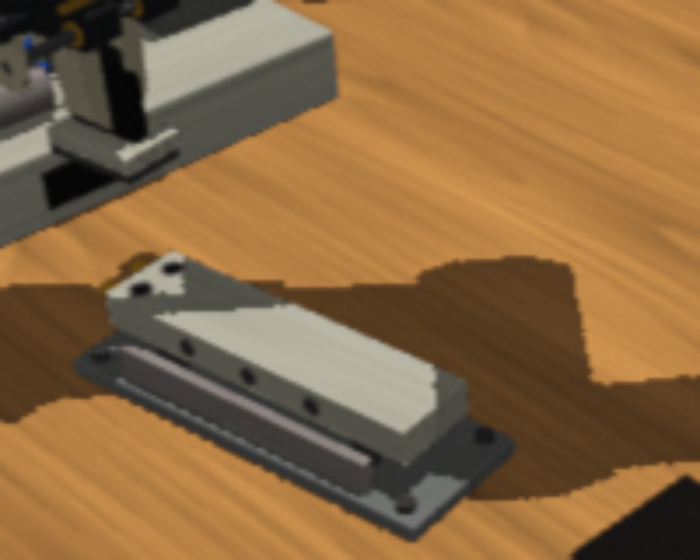

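carry_out(
  xyz=[
    [0.35,0.1,0],
    [0.4,0.12,0],
    [0.29,0.1,0],
    [0,0,0.3],
    [0,0,0.4],
    [0,0,0.2],
    [0,0,0],
    [0,0,0],
  ],
  dr=[
    [0,0,0.02],
    [0,0,0],
    [0,0,0],
    [0,0,0],
    [0,0,0],
    [0,0,0],
    [0,0,0],
    [0,0,0],
  ],
)

```text
time: 11.65
tool_pos: [546.5, -284.9, 120.6]
tcp_rot: [3.14, 0.001, 1.738]
contact_force: [0.2, -0.3, -3.2]
grip_width: 13.8
```

Run:
```python
from plant import get_obs, capture
import cv2
o=get_obs();print(o["tool_pos"],o["tcp_rot"],o["contact_force"],o["moment"],o["grip_width"])
b=capture("scene")["image"][60:220,100:300]
t=capture("top")["image"][140:230,270:420]
cv2.imwrite("pics/h.png",cv2.resize(b,None,fx=3.5,fy=3.5));cv2.imwrite("pics/ht.png",cv2.resize(t,None,fx=4,fy=4))
```

```text
[ 546.47920461 -284.93512243  120.64958629] [3.14047599e+00 1.18992011e-03 1.73794795e+00] [ 0.20416061 -0.29513513 -3.1610871 ] [-0.0345307  -0.06235874  0.00078402] 13.842126079692218
```

View pics/h.png

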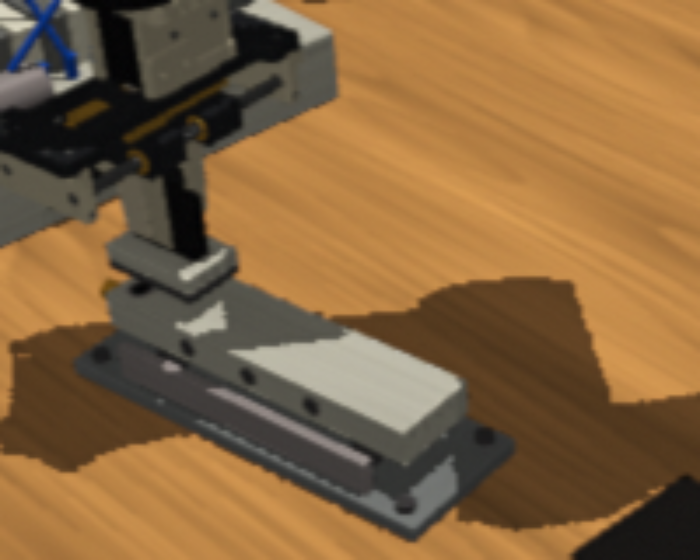

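View pics/ht.png

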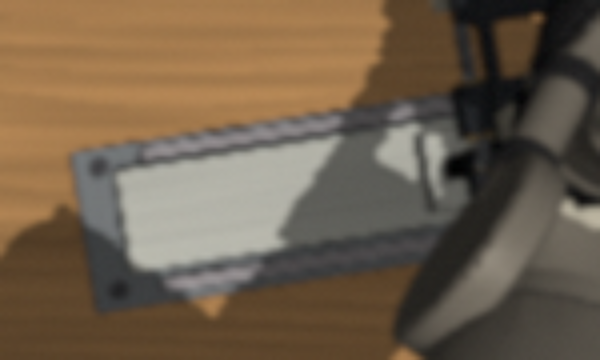

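The block is aligned over the ported end. I'll lower it gently.

carry_out(
  xyz=[
    [0.03,0,0.08],
    [0,0,0.08],
    [0,0,0.06],
    [0,0,0.04],
    [0,0,0],
    [0,0,0],
  ],
  dr=[
    [0,0,0],
    [0,0,0],
    [0,0,0],
    [0,0,0],
    [0,0,0],
    [0,0,0],
  ],
)

```text
time: 12.5
tool_pos: [545.7, -283.0, 104.4]
tcp_rot: [3.141, 0.0, 1.738]
contact_force: [-1.6, 0.5, 0.6]
grip_width: 13.7
```

Run:
```python
from plant import get_obs
o=get_obs();print(o["tool_pos"],o["tcp_rot"],o["contact_force"],o["moment"])
```

```text
[ 545.68179606 -282.98646921  104.35774083] [3.14147549e+00 1.67389131e-04 1.73775683e+00] [-1.60073207  0.47598844  0.63841898] [ 0.15205764  0.07311075 -0.00048802]
```

carry_out(
  xyz=[
    [0,0,0.05],
    [0,0,0.05],
    [0,0,0],
    [0,0,0],
  ],
  dr=[
    [0,0,0],
    [0,0,0],
    [0,0,0],
    [0,0,0],
  ],
)

```text
time: 13.0
tool_pos: [545.8, -283.1, 98.4]
tcp_rot: [3.141, 0.0, 1.738]
contact_force: [-1.4, 0.7, 2.6]
grip_width: 14.1
```

Run:
```python
from plant import get_obs,capture
import cv2
o=get_obs();print(o["tool_pos"],o["tcp_rot"],o["contact_force"],o["moment"])
b=capture("scene")["image"][60:220,100:300]
cv2.imwrite("pics/i.png",cv2.resize(b,None,fx=3.5,fy=3.5))
```

```text
[ 545.8426618  -283.10838169   98.37678943] [3.14114352e+00 4.84791561e-04 1.73771886e+00] [-1.39571521  0.71892298  2.56445891] [0.17480451 0.02164468 0.00138269]
```

View pics/i.png

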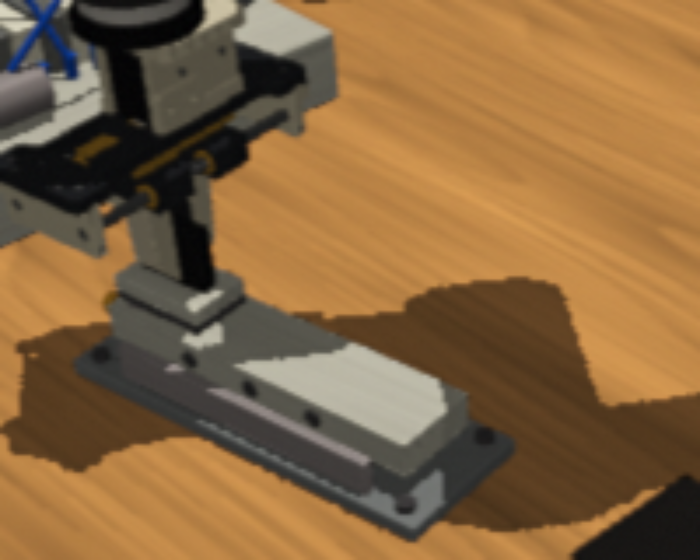

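carry_out(
  xyz=[
    [0,0,0.015],
    [0.02,0,0],
    [0.05,0,0],
    [0.08,0,0],
    [0.08,0,0],
    [0.08,0,0],
    [0.08,0,0],
    [0.08,0,0],
  ],
  dr=[
    [0,0,0],
    [0,0,0],
    [0,0,0],
    [0,0,0],
    [0,0,0],
    [0,0,0],
    [0,0,0],
    [0,0,0],
  ],
)

```text
time: 14.05
tool_pos: [540.9, -254.9, 97.3]
tcp_rot: [3.142, 0.0, 1.738]
contact_force: [0.3, -4.4, 3.5]
grip_width: 13.7
```

Run:
```python
from plant import get_obs
o=get_obs();print(o["tool_pos"],o["tcp_rot"],o["contact_force"],o["moment"])
```

```text
[ 540.94132796 -254.87121542   97.25288293] [3.14151158e+00 2.10610585e-04 1.73780139e+00] [ 0.29628569 -4.38484023  3.51881089] [-0.56170131 -0.15807407 -0.01469658]
```

carry_out(
  xyz=[
    [0.08,0,0],
    [0.08,0,0],
    [0.08,0,0],
    [0.08,0,0],
    [0.08,0,0],
    [0.08,0,0],
    [0.08,0,0],
    [0.08,0,0],
  ],
  dr=[
    [0,0,0],
    [0,0,0],
    [0,0,0],
    [0,0,0],
    [0,0,0],
    [0,0,0],
    [0,0,0],
    [0,0,0],
  ],
)

```text
time: 15.05
tool_pos: [534.5, -217.0, 97.2]
tcp_rot: [3.142, 0.0, 1.738]
contact_force: [0.7, -2.9, 3.4]
grip_width: 14.2
```

carry_out(
  xyz=[
    [0.08,0,0],
    [0.08,0,0],
    [0.08,0,0],
    [0.08,0,0],
    [0.08,0,0],
    [0.08,0,0],
    [0.08,0,0],
    [0.08,0,0],
  ],
  dr=[
    [0,0,0],
    [0,0,0],
    [0,0,0],
    [0,0,0],
    [0,0,0],
    [0,0,0],
    [0,0,0],
    [0,0,0],
  ],
)

```text
time: 16.05
tool_pos: [528.1, -179.2, 97.2]
tcp_rot: [-3.142, 0.0, 1.738]
contact_force: [-0.3, -3.9, 3.1]
grip_width: 13.6
```

Run:
```python
from plant import get_obs
o=get_obs();print(o["tool_pos"],o["tcp_rot"],o["contact_force"],o["moment"])
```

```text
[ 528.13904999 -179.15558757   97.2256164 ] [-3.14158083e+00  1.12973915e-04  1.73773221e+00] [-0.27849601 -3.86880198  3.05590909] [-0.57619696 -0.22983399 -0.02064311]
```

carry_out(
  xyz=[
    [0.08,0,0],
    [0.08,0,0],
    [0.08,0,0],
    [0.08,0,0],
    [0.08,0,0],
    [0.08,0,0],
    [0.08,0,0],
    [0.08,0,0],
  ],
  dr=[
    [0,0,0],
    [0,0,0],
    [0,0,0],
    [0,0,0],
    [0,0,0],
    [0,0,0],
    [0,0,0],
    [0,0,0],
  ],
)

```text
time: 17.05
tool_pos: [521.8, -141.3, 97.2]
tcp_rot: [-3.142, 0.0, 1.738]
contact_force: [0.2, -3.6, 2.0]
grip_width: 13.9
```

carry_out(
  xyz=[
    [0.08,0,0],
    [0.08,0,0],
    [0.08,0,0],
    [0.08,0,0],
    [0.06,0,0],
    [0.03,0,0],
    [0,0,0],
    [0,0,0],
  ],
  dr=[
    [0,0,0],
    [0,0,0],
    [0,0,0],
    [0,0,0],
    [0,0,0],
    [0,0,0],
    [0,0,0],
    [0,0,0],
  ],
)

```text
time: 18.05
tool_pos: [517.7, -117.0, 97.1]
tcp_rot: [-3.141, -0.001, 1.738]
contact_force: [0.2, 0.2, 4.1]
grip_width: 14.0
```

Run:
```python
from plant import get_obs,capture
import cv2
o=get_obs();print(o["tool_pos"],o["tcp_rot"],o["contact_force"],o["moment"])
b=capture("scene")["image"][60:220,100:300]
t=capture("top")["image"][140:230,270:420]
cv2.imwrite("pics/j.png",cv2.resize(b,None,fx=3.5,fy=3.5));cv2.imwrite("pics/jt.png",cv2.resize(t,None,fx=4,fy=4))
```

```text
[ 517.67598075 -116.98936529   97.14617442] [-3.14149772e+00 -6.19832074e-04  1.73759605e+00] [0.24872566 0.19638234 4.06693615] [-0.0747638  -0.29046161  0.02334096]
```

View pics/j.png

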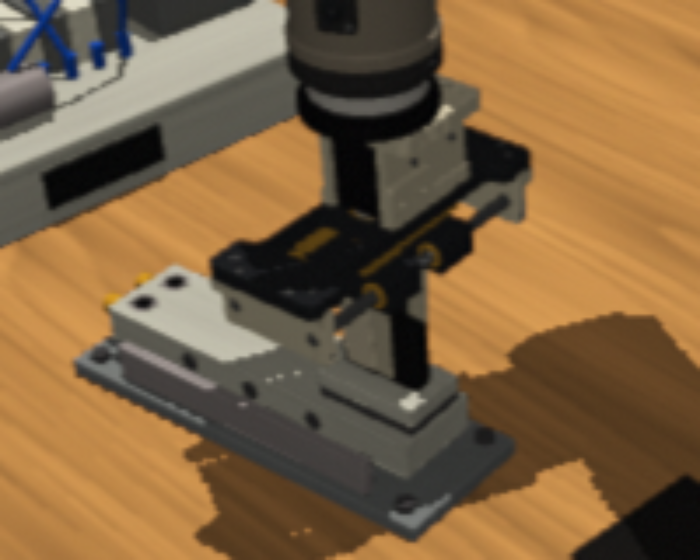

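View pics/jt.png

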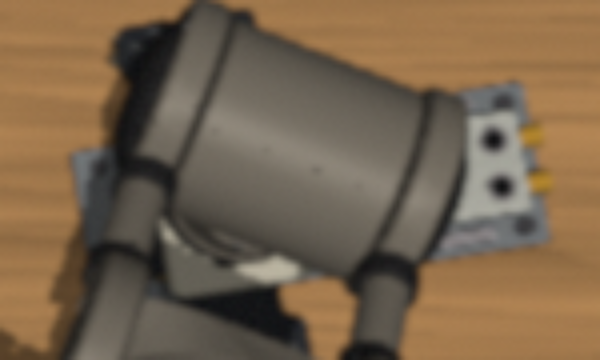

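carry_out(
  xyz=[
    [0,0,-0.2],
    [0,0,-0.5],
    [0,0,-0.5],
    [0.4,-0.05,0],
    [0.7,-0.1,0],
    [0.7,-0.1,0],
    [0.7,-0.1,0],
    [0.68,-0.1,0],
  ],
  dr=[
    [0,0,0],
    [0,0,0],
    [0,0,0],
    [0,0,0],
    [0,0,0],
    [0,0,0],
    [0,0,0],
    [0,0,0],
  ],
)

```text
time: 19.15
tool_pos: [456.7, 68.6, 167.9]
tcp_rot: [-3.138, -0.001, 1.738]
contact_force: [0.4, 0.4, -2.6]
grip_width: 13.5
```

carry_out(
  xyz=[
    [0.3,-0.02,0],
    [0,0,0],
    [0,0,0],
    [0,0,0],
    [0,0,0],
  ],
  dr=[
    [0,0,0],
    [0,0,0.6],
    [0,0,0.55],
    [0,0,0],
    [0,0,0],
  ],
)

```text
time: 19.77
tool_pos: [454.3, 84.3, 168.5]
tcp_rot: [-3.14, -0.0, 1.579]
contact_force: [0.8, -0.3, -2.8]
grip_width: 14.0
```

Run:
```python
from plant import get_obs,capture
import cv2
o=get_obs();print(o["tool_pos"],o["tcp_rot"],o["contact_force"],o["moment"])
b=capture("scene")["image"]
cv2.imwrite("pics/k.png",cv2.resize(b[90:290,110:370],None,fx=3,fy=3))
```

```text
[454.28052988  84.25702898 168.54396969] [-3.13969365e+00 -3.88663100e-05  1.57890616e+00] [ 0.77226967 -0.32607503 -2.78163795] [-0.00864895 -0.14301146 -0.04957219]
```

View pics/k.png

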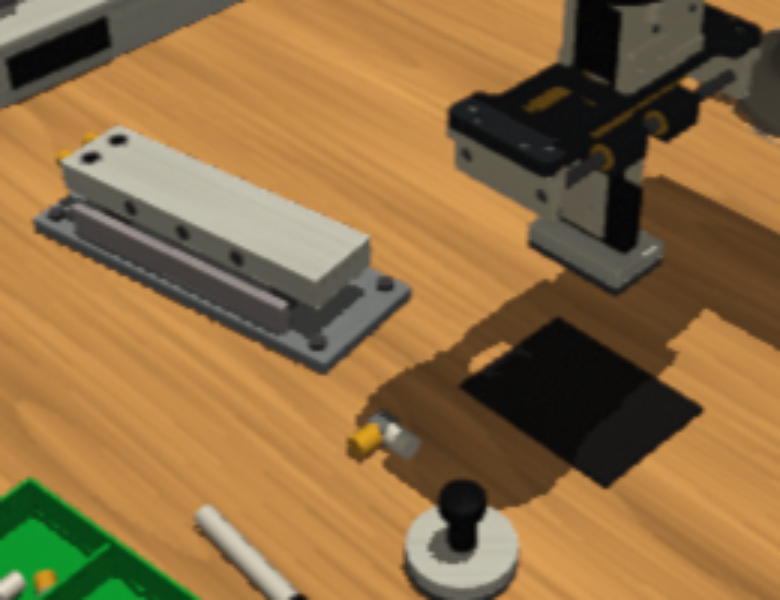

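The bar has sprung back up and the block hangs above the mat. I'll lower it.

carry_out(
  xyz=[
    [0,0.02,0.4],
    [0,0,0.5],
    [0,0,0.5],
    [0,0,0.3],
    [0,0,0.15],
    [0,0,0.05],
    [0,0,0],
    [0,0,0],
  ],
  dr=[
    [0,0,0],
    [0,0,0],
    [0,0,0],
    [0,0,0],
    [0,0,0],
    [0,0,0],
    [0,0,0],
    [0,0,0],
  ],
)

```text
time: 20.82
tool_pos: [456.9, 83.9, 55.8]
tcp_rot: [3.14, 0.0, 1.577]
contact_force: [0.2, 0.1, -3.6]
grip_width: 13.5
```

Run:
```python
from plant import get_obs,capture
import cv2
o=get_obs();print(o["tool_pos"],o["tcp_rot"],o["contact_force"],o["moment"])
b=capture("scene")["image"]
cv2.imwrite("pics/l.png",cv2.resize(b[170:270,240:370],None,fx=6,fy=6))
```

```text
[456.89313272  83.89803052  55.8337761 ] [3.14019171e+00 6.79065396e-05 1.57723568e+00] [ 0.22022394  0.08218147 -3.59664282] [-0.04518557 -0.10723827 -0.02147901]
```

View pics/l.png

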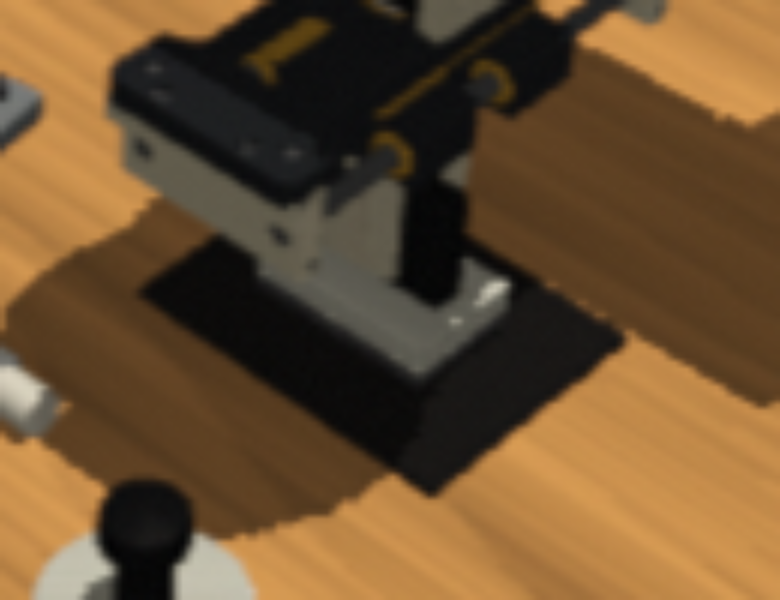

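Run:
```python
import pickle
from h import *
c=pickle.load(open("c0.pkl","rb"))["scene"]
P=lambda u,v,z:toplane(c,240+u/6,170+v/6,z).round(1)
print("block",P(418,380,8),P(512,310,8),P(258,285,8))
print("mat",P(430,496,4),P(625,340,4),P(140,292,4))
```

```text
block [475.  114.9   8. ] [428.8 115.9   8. ] [478.5  48.8   8. ]
mat [507.6 147.6   4. ] [410.4 148.6   4. ] [505.3  20.5   4. ]
```

carry_out(
  xyz=[
    [0.05,0.08,0],
    [0,0,0.03],
    [0,0,0.03],
    [0,0,0.01],
    [0,0,0],
    [0,0,0],
  ],
  dr=[
    [0,0,0],
    [0,0,0],
    [0,0,0],
    [0,0,0],
    [0,0,0],
    [0,0,0],
  ],
)

```text
time: 21.62
tool_pos: [461.3, 87.0, 51.6]
tcp_rot: [3.141, 0.0, 1.577]
contact_force: [-2.0, 0.6, 5.3]
grip_width: 13.8
```

Run:
```python
from plant import get_obs,capture
import cv2
o=get_obs();print(o["tool_pos"],o["tcp_rot"],o["contact_force"],o["moment"])
b=capture("scene")["image"]
cv2.imwrite("pics/m.png",cv2.resize(b[170:270,240:370],None,fx=6,fy=6))
```

```text
[461.26506351  86.96024112  51.6104582 ] [3.14109915e+00 2.39744465e-05 1.57721269e+00] [-2.02960771  0.63614209  5.27790604] [0.03975491 0.23556984 0.0459494 ]
```

View pics/m.png

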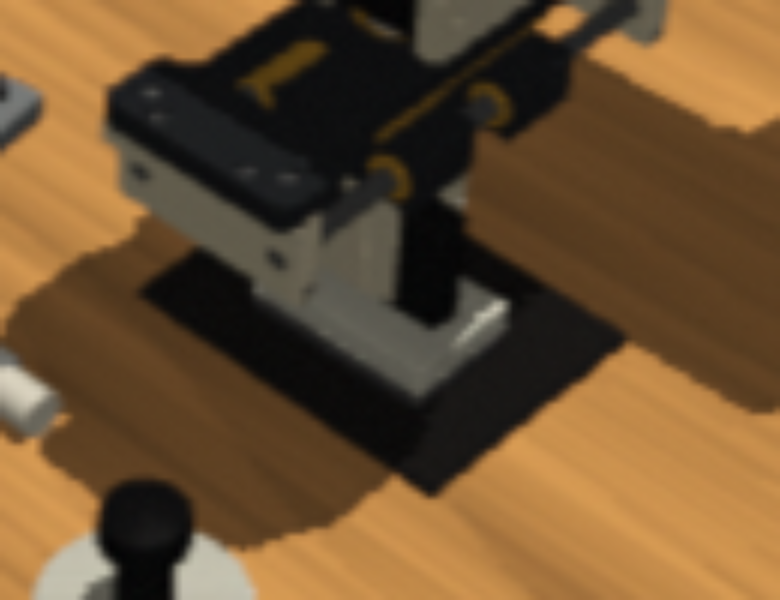

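The block rests on the mat with about 8 N of load. I'll release and lift away.

carry_out(
  xyz=[
    [0,0,0],
    [0,0,0],
    [0,0,0],
    [0,0,0],
    [0,0,0],
    [0,0,0],
    [0,0,0],
    [0,0,0],
  ],
  dr=[
    [0,0,0],
    [0,0,0],
    [0,0,0],
    [0,0,0],
    [0,0,0],
    [0,0,0],
    [0,0,0],
    [0,0,0],
  ],
  gripper=1,
)

```text
time: 22.68
tool_pos: [461.2, 86.9, 51.0]
tcp_rot: [3.142, 0.0, 1.577]
contact_force: [0.0, 0.3, -0.2]
grip_width: 89.0
```

carry_out(
  xyz=[
    [0,0,-0.2],
    [0,0,-0.6],
    [0,0,-0.8],
    [0,0,-0.8],
    [0,0,-0.6],
    [-0.9,0,0],
    [-0.9,0,0],
    [-0.9,0,0],
  ],
  dr=[
    [0,0,0],
    [0,0,0],
    [0,0,0],
    [0,0,0],
    [0,0,0],
    [0,0,0],
    [0,0,0],
    [0,0,0],
  ],
)

```text
time: 23.68
tool_pos: [462.0, -76.5, 232.1]
tcp_rot: [3.14, 0.001, 1.578]
contact_force: [1.0, 0.2, -0.0]
grip_width: 91.7
```

carry_out(
  xyz=[
    [-0.7,0,0],
    [-0.5,0,0],
    [0,0,0],
    [0,0,0],
  ],
  dr=[
    [0,0,0],
    [0,0,0],
    [0,0,0],
    [0,0,0],
  ],
)

```text
time: 24.18
tool_pos: [462.5, -146.4, 231.4]
tcp_rot: [3.141, -0.0, 1.577]
contact_force: [0.0, 0.1, 0.0]
grip_width: 91.5
```

Run:
```python
from plant import get_obs,capture
import cv2
o=get_obs();print(o["time"],o["tool_pos"],o["contact_force"],o["grip_width"])
b=capture("scene")["image"];t=capture("top")["image"]
cv2.imwrite("pics/n.png",cv2.resize(b[100:290,110:370],None,fx=3,fy=3))
cv2.imwrite("pics/nt.png",cv2.resize(t[170:260,180:290],None,fx=6,fy=6))
```

```text
24.175 [ 462.51180689 -146.37588858  231.39698881] [0.0275058  0.08429645 0.04949558] 91.47083742425328
```

View pics/n.png

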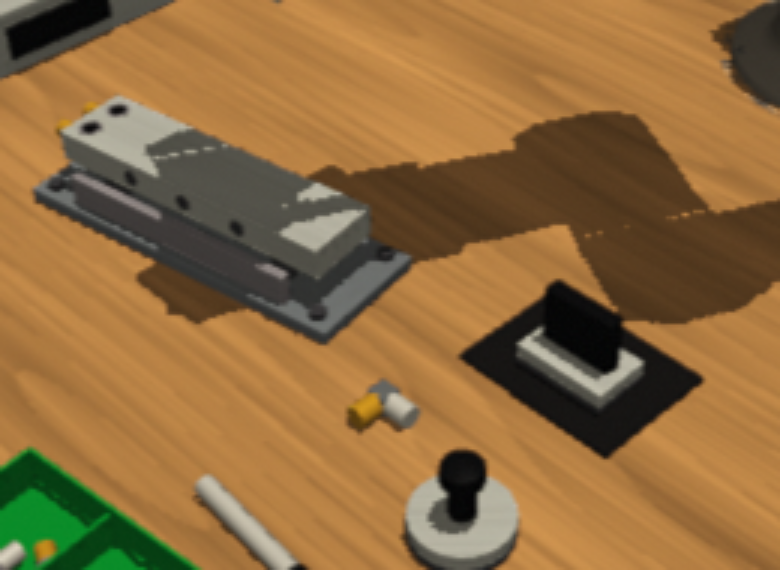

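View pics/nt.png

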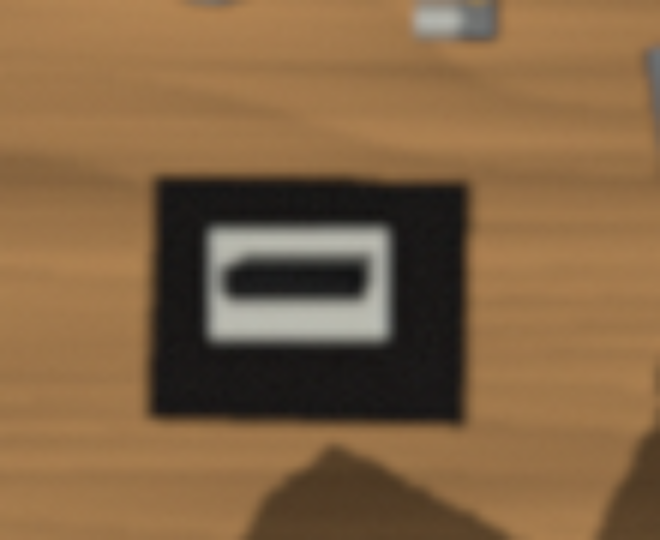

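The top view shows the block (crop centre 298,284) slightly off the mat's centre (309,300). I'll measure this properly in both views.

Run:
```python
from plant import capture
import cv2,numpy as np
from h import *
for n,(x0,y0,x1,y1) in(("top",(195,190,270,250)),("scene",(255,190,350,255))):
    c=capture(n);I=c["image"];h=cv2.cvtColor(I,cv2.COLOR_BGR2HSV);S,V=h[...,1],h[...,2]
    def m(q):
        M=np.zeros(q.shape,bool);M[y0:y1,x0:x1]=q[y0:y1,x0:x1];return M
    br=m((S<60)&(V>(110 if n=="top" else 170)))
    for nm,q,z in(("block",br,22),("mat",m((V<50))|br if n=="top" else m((V<50)|((S<60)&(V>80))),4)):
        r=rect(c,q,z,(0,0));print(n,nm,[np.round(t,1) for t in r[0]],r[1].round(1).tolist())
```

```text
top block [array([458.9,  83.9]), array([43.2, 69.8]), np.float64(0.7)] [[436.79998779296875, 118.5999984741211], [437.70001220703125, 48.70000076293945], [480.8999938964844, 49.20000076293945], [480.1000061035156, 119.0999984741211]]
top mat [array([453.5,  81. ]), array([ 95.1, 122.1]), np.float64(0.6)] [[405.20001220703125, 141.60000610351562], [406.6000061035156, 19.5], [501.70001220703125, 20.5], [500.29998779296875, 142.60000610351562]]
scene block [array([462.2,  85.5]), array([41. , 67.4]), np.float64(1.3)] [[441.0, 118.80000305175781], [442.5, 51.400001525878906], [483.5, 52.29999923706055], [482.0, 119.69999694824219]]
scene mat [array([453.5,  80.3]), array([132.4, 106.4]), np.float64(89.5)] [[399.70001220703125, 14.5], [506.1000061035156, 13.600000381469727], [507.29998779296875, 146.0], [400.8999938964844, 146.89999389648438]]
```

Both views agree that it sits about 5 mm in x and 3 mm in y off centre. There is time left, so I'll regrasp and correct it.

carry_out(
  xyz=[
    [0.6,0,0],
    [0.9,0,0],
    [0.9,0,0],
    [0.9,0,0],
    [0.6,0,0],
    [0,0,0.6],
    [0,0,0.7],
    [0,0,0.4],
  ],
  dr=[
    [0,0,0],
    [0,0,0],
    [0,0,0],
    [0,0,0],
    [0,0,0],
    [0,0,0],
    [0,0,0],
    [0,0,0],
  ],
)

```text
time: 25.38
tool_pos: [460.1, 87.8, 127.4]
tcp_rot: [-3.139, 0.0, 1.579]
contact_force: [0.2, 0.2, 0.4]
grip_width: 92.0
```

carry_out(
  xyz=[
    [0,0,0],
    [0,0,0],
  ],
  dr=[
    [0,0,0],
    [0,0,0],
  ],
)

```text
time: 25.62
tool_pos: [461.8, 87.2, 130.0]
tcp_rot: [3.14, 0.0, 1.578]
contact_force: [0.2, 0.0, 0.7]
grip_width: 91.8
```

carry_out(
  xyz=[
    [0,0,0.4],
    [0,0,0.5],
    [0,0,0.3],
    [0,0,0.1],
    [0,0,0],
    [0,0,0],
  ],
  dr=[
    [0,0,0],
    [0,0,0],
    [0,0,0],
    [0,0,0],
    [0,0,0],
    [0,0,0],
  ],
)

```text
time: 26.38
tool_pos: [462.0, 86.9, 52.0]
tcp_rot: [3.139, 0.0, 1.577]
contact_force: [-0.7, 0.4, -0.1]
grip_width: 91.8
```

carry_out(
  xyz=[
    [0,0,0],
    [0,0,0],
    [0,0,0],
    [0,0,0],
    [0,0,0],
    [0,0,0],
    [0,0,0],
    [0,0,0],
  ],
  dr=[
    [0,0,0],
    [0,0,0],
    [0,0,0],
    [0,0,0],
    [0,0,0],
    [0,0,0],
    [0,0,0],
    [0,0,0],
  ],
  gripper=-1,
)

```text
time: 27.38
tool_pos: [461.2, 86.9, 51.0]
tcp_rot: [-3.142, 0.0, 1.577]
contact_force: [-1.2, 0.1, 0.1]
grip_width: 16.5
```

carry_out(
  xyz=[
    [0,0,0],
    [0,0,0],
    [0,0,0],
    [0,0,0],
  ],
  dr=[
    [0,0,0],
    [0,0,0],
    [0,0,0],
    [0,0,0],
  ],
)

```text
time: 27.88
tool_pos: [461.2, 86.9, 51.0]
tcp_rot: [3.141, 0.0, 1.577]
contact_force: [0.5, 0.2, -0.4]
grip_width: 13.6
```

carry_out(
  xyz=[
    [0,0,-0.1],
    [0,0,-0.1],
    [-0.045,-0.08,0],
    [0,0,0],
    [0,0,0],
  ],
  dr=[
    [0,0,0],
    [0,0,0],
    [0,0,0],
    [0,0,0],
    [0,0,0],
  ],
)

```text
time: 28.5
tool_pos: [456.3, 84.1, 62.9]
tcp_rot: [-3.141, 0.0, 1.577]
contact_force: [1.0, 0.2, -2.3]
grip_width: 13.7
```

carry_out(
  xyz=[
    [0,0,0.08],
    [0,0,0.06],
    [0,0,0.04],
    [0,0,0.02],
    [0,0,0],
    [0,0,0],
  ],
  dr=[
    [0,0,0],
    [0,0,0],
    [0,0,0],
    [0,0,0],
    [0,0,0],
    [0,0,0],
  ],
)

```text
time: 29.25
tool_pos: [456.5, 84.2, 51.0]
tcp_rot: [3.141, 0.0, 1.577]
contact_force: [-0.1, 0.1, -2.8]
grip_width: 14.2
```

carry_out(
  xyz=[
    [0,0,0],
    [0,0,0],
    [0,0,0],
    [0,0,0],
    [0,0,0],
    [0,0,0],
    [0,0,0],
    [0,0,0],
  ],
  dr=[
    [0,0,0],
    [0,0,0],
    [0,0,0],
    [0,0,0],
    [0,0,0],
    [0,0,0],
    [0,0,0],
    [0,0,0],
  ],
  gripper=1,
)

```text
time: 30.25
tool_pos: [456.4, 84.2, 51.0]
tcp_rot: [-3.142, 0.0, 1.577]
contact_force: [0.2, -0.4, -0.4]
grip_width: 88.5
```

carry_out(
  xyz=[
    [0,0,-0.2],
    [0,0,-0.6],
    [0,0,-0.8],
    [0,0,-0.8],
    [0,0,-0.6],
    [-0.9,0,0],
    [-0.9,0,0],
    [-0.9,0,0],
  ],
  dr=[
    [0,0,0],
    [0,0,0],
    [0,0,0],
    [0,0,0],
    [0,0,0],
    [0,0,0],
    [0,0,0],
    [0,0,0],
  ],
)

```text
time: 31.25
tool_pos: [457.2, -79.2, 232.1]
tcp_rot: [3.14, 0.001, 1.578]
contact_force: [1.1, 0.1, 0.5]
grip_width: 92.0
```

carry_out(
  xyz=[
    [-0.7,0,0],
    [-0.5,0,0],
    [0,0,0],
    [0,0,0],
  ],
  dr=[
    [0,0,0],
    [0,0,0],
    [0,0,0],
    [0,0,0],
  ],
)

```text
time: 31.75
tool_pos: [457.7, -149.1, 231.4]
tcp_rot: [3.141, -0.0, 1.577]
contact_force: [-0.4, 0.2, 0.6]
grip_width: 91.8
```

Run:
```python
from plant import capture,get_obs
import cv2,numpy as np
from h import *
o=get_obs();print(o["time"],o["tool_pos"],o["contact_force"],o["grip_width"],abs(o["dq"]).max())
for n,(x0,y0,x1,y1) in(("top",(195,190,270,250)),("scene",(255,190,350,255))):
    c=capture(n);I=c["image"];h=cv2.cvtColor(I,cv2.COLOR_BGR2HSV);S,V=h[...,1],h[...,2]
    if n=="scene":cv2.imwrite("pics/o.png",cv2.resize(I[100:290,110:370],None,fx=3,fy=3))
    M=np.zeros(S.shape,bool);q=(S<60)&(V>(110 if n=="top" else 170));M[y0:y1,x0:x1]=q[y0:y1,x0:x1]
    r=rect(c,M,22,(0,0));print(n,[np.round(t,1) for t in r[0]])
```

```text
31.75 [ 457.70788384 -149.09754832  231.36988273] [-0.40807005  0.22217037  0.64698676] 91.80456009815259 0.016537159009780398
top [array([454.1,  81.4]), array([43.2, 69.8]), np.float64(0.7)]
scene [array([457.4,  82.6]), array([41.2, 67.4]), np.float64(1.1)]
```

View pics/o.png

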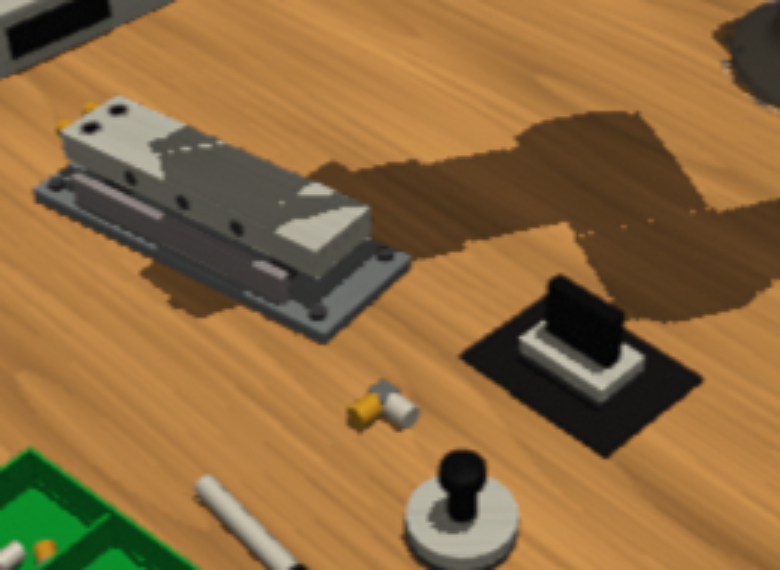

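The block now stands within about 1 mm of the mat's centre in both views (top 454.1, 81.4 against 453.5, 81.0; scene 457.4, 82.6 against 457.9, 83.0). I'll hand the job in.

```bash
python3 -c "
from plant import close_job
print(close_job())"
```

```text
the job is handed in; nothing more can be done
None
```

I lapped the bar with the long block, stood the block on its sole in the middle of the mat, and handed the job in at about 32 s of the 58 s allowed. No verdict was reported.

- **Lapping:** I set the block down lengthways on the ported end and pressed. I then swept along the bar at about 38 mm/s, from roughly y = -85 to +83 mm by the tool position and my estimate of the grip offset.
- **Pressure:** Tool height held at 97.1–97.3 mm all along the sweep, which is about 10.5 mm of sink with the stop at 20 mm. The force readings were noisier, at about 5–7.5 N, or 7–12 mm of sink. The lowest was 5.2 N near the plain end, with the height unchanged.
- **Bar after lifting:** In the picture the bar had sprung back up by itself.
- **Placing:** The first set-down was about 5–6 mm off the mat's centre. I regrasped the block, moved it over and set it down again. The final check puts it within about 1 mm of centre in both camera views, standing upright with the gripper open and clear.

**Disagreements:**
- The two cameras differ by about 4 mm in absolute position, so I centred the block by comparing it with the mat within each view.
- In the pictures the block looked a few millimetres inside flush at each end of the sweep, within the 20 mm allowed.

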